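# Turn the crispbread with the slotted turner

## Robot

A 7-joint arm with a two-finger parallel gripper is mounted at the origin on the work surface. World frame = base frame: x ahead of the robot, y to its left, z up, the work surface at z = 0. Lengths are in m, angles in rad, forces in N, time in s.
With the tool pointing down it reaches from about 0.4 to 0.9 m from the base axis. Payload 5.5 kg.
Tool frame: the origin (TCP) lies midway between the tips of the shut fingers; the grasp point (between the pads) lies 19 mm behind it (manip.grip_depth is the distance from the TCP to the grasp point, in m); z points along the fingers, x is the direction in which the jaws open and shut, and the axes are right-handed (so a half turn about z gives the same grasp; the last joint's range is limited). The gripper opens to 92 mm and grips with 3 to 60 N. Pads are 19 mm wide; open, the fingers measure 130 mm over their backs; the gripper's body (75 mm by 190 mm) begins 47 mm behind the grasp point.
Start: joints at [1.445, 0.501, -0.427, 1.55, 0.221, 1.138, -0.21], TCP at [0.246, -0.601, 0.227] pointing down, gripper open.
Joint ranges: [-2.88, 2.88], [-0.31, 2.03], [-1.54, 1.56], [0.2, 2.42], [-1.41, 4.55], [0.19, 2.02], [-2.57, 2.57]. Speed limits (rad/s): [2.57, 2.57, 3.14, 3.14, 3.14, 3.14, 3.14].

## Interface

Orientations are given as a unit quaternion [x, y, z, w].
In Python, from bench import manip, effector, viewer gives the robot as it stands. Calls block until the motion is done:
- manip.move_pose(position, orientation): joint-space move of the TCP to a pose.
- manip.servo_line(position, ori=None, vel=0.15): straight line of the TCP; ori=None keeps the orientation; vel is the mean speed in m/s.
- manip.movej(angles): joint-space move.
- effector.open_jaws() and effector.close(f_grip=None): open the fingers fully, or close them until they stop; f_grip is the grip in N (None keeps the last).
- manip.sleep(seconds).
- manip.solve_ik(position, orientation): joint angles nearest the present ones, or None.
- viewer.get_image(name): name is "side" or "top"; returns the picture (480x640x3 uint8, red, green, blue); there is no depth.
- viewer.get_calibration(name): a dict with "vfov" (degrees; the focal length in pixels is half the picture's height over the tangent of half this angle, whatever the lens; pixels are square), "cx", "cy" (the principal point, pixels), "dist_coeffs" ([k1, k2, p1, p2, k3] as OpenCV has them; the pictures are not rectified), "eye" and "attitude" of the camera in the world. Camera axes: x right, y down, z forward; pixel columns grow to the right and rows downward; lengths in m; the calibration is good to about 2 mm. A picture is of the moment at which its call begins. get_calibration takes no time and is no camera call.
A pose or a line that the arm cannot do raises manip.PlanningError and nothing moves.
- manip.hand_in(): hands the job in, once; it reports no verdict.
Readings, each from a call of its own:
- manip.current_clock(): time.
- manip.current_q(): joint angles.
- manip.current_joint_velocities(): joint speeds.
- manip.current_tau(): joint torques, N m.
- manip.current_tool_pos(): TCP position.
- manip.current_tcp_rot(): TCP orientation.
- manip.current_force(): force on the tool from outside, world axes, zero at the start.
- manip.current_wrist_torque(): the same for the moment, N m.
- manip.current_finger_gap(): finger opening in m.
Only numpy, scipy, OpenCV 4.12 (cv2) and the standard library are available. Lean on these libraries where they do the work, as an engineer would, in place of code of your own. Each camera call takes 0.05 s, during which the arm holds its last target.

## Task

Take the turner out of the drainer, where it stands on edge, lay it level on the dark wooden trivet and let go of it; then take it again, lift the square crispbread off its stand on the blade, and with one brisk turn of the wrist low over the white board tip it over, so that it ends flat on the board, wholly on it, dimpled face down. The gripper must never touch the crispbread and it must not fall from a height. Finally lay the turner level on the middle of the trivet again, let go, and leave everything else where it stands.

Things in the scene. Friction and masses are not known exactly. Their poses are not given: they have to be found in the camera images.
- turner: Steel turner, 200 g. Origin: middle of the blade's underside; level: z up, x away from the handle, y left. Blade 2.5 mm thick, x -50 to 45, y -57 to 48 mm, with an open slot from the tip back to x = -36, y -20 to 20 mm. Starts on edge in the drainer, turned -90 degrees about its x (give or take 5): y down, the tine at +y in the slot, lip up. Balances on its blade: lies level unaided.
- turner_grip (a point): Where to grip the black handle, on its axis: 105 mm behind and 56 mm above the turner's origin, axes the turner's. The handle runs along x from x = -64 to -169 mm (from the origin), behind a 24 mm wide riser at x = -52. It is an 18 mm square bar set on its corner: to hold its flats the gripper leans 45 degrees to the left or right, closing across the handle. Start: 58 mm over the table.
- turner_lip (a point): Middle of the top of the upturned lip along the blade's right edge (y -57 to -54 mm, 12.5 mm above the underside, as long as the blade). Turn the turner about its x axis, lip side going down: the lip holds a piece on the blade until some 5 degrees past upright, then it tips off over the lip, upside down, landing about beneath the handle's line.
- drainer_slot (a point): Fixed steel drainer: base 130 x 100 x 10 mm with two upright plates (x -30 to +40 mm, 5 mm thick, 34 mm high) that form a slot 5.5 mm wide along x. Point: on the base (10 mm above the table), middle of the slot; z up, x along the slot. Lift the turner 40 mm or more straight up to clear it.
- trivet_top (a point): Fixed dark wooden trivet, 140 x 140 x 12 mm, lying flat. Point: middle of its top face; z up, x along its depth. The turner's blade is to lie on it, its handle pointing to the robot.
- stand_top (a point): Fixed cooling stand: base plate 110 (x) x 90 (y) x 8 mm and on it a narrow upright bar 54 (x) x 22 (y) mm whose top is 50 mm above the table. Point: middle of the bar's top; z up, x along the bar, away from the robot. The turner's slot passes over the bar from the robot's side, along x.
- crispbread_mid (a point): Square crispbread, 90 x 90 x 9 mm, about 60 g, hard. Point: its centre; z points out of its dimpled face, which is up at the start. It lies on the stand's bar, middle on middle within 3 mm, its sides along the stand's axes.
- board_top (a point): Fixed white plastic board, 240 x 240 x 15 mm. Point: middle of its top face; z up, x away from the robot.
- jar: Bystander: amber glass jar with a red cap, 76 mm wide, 100 mm high. Origin: middle of its underside.
- bottle: Bystander: green glass bottle, 68 mm wide, 250 mm high. Origin: middle of its underside.
- shaker: Bystander: steel cocktail shaker, 88 mm wide, 195 mm high. Origin: middle of its underside.
- jigger: Bystander: steel jigger, 48 mm wide, 80 mm high. Origin: middle of its underside.
- orange: Bystander: an orange, 78 mm wide, 72 mm high. Origin: middle of its underside.
- tumbler: Bystander: glass tumbler, 76 mm wide, 90 mm high. Origin: middle of its underside.
- dish: Bystander: small white dish, 80 mm wide, 28 mm high. Origin: middle of its underside.

How it is judged:
On the way, in this order (a step that is already met when the one before it is completed fails the run):
1. the turner lies level on the trivet, let go (z of turner in the frame of trivet_top between -0.003 and 0.006 m and horizontal distance between turner and trivet_top below 0.05 m and angle between turner's own z axis and vertical below 0.1 rad and contact force between the fingers and turner below 0.05 N and linear speed of turner below 0.02 m/s), for 0.2 s.
2. the crispbread is lifted level off the stand on the blade (height (world z) of crispbread_mid above 0.07 m and angle between crispbread_mid's own z axis and vertical below 0.35 rad and contact force between turner and crispbread above 0.1 N), for 0.1 s.
3. over the board the turner is turned over briskly (faster than 0.7 rad/s) with the crispbread on it (angle between turner's own z axis and vertical above 0.8 rad and angle between crispbread_mid's own z axis and vertical above 0.7 rad and angular speed of turner above 0.7 rad/s and contact force between turner and crispbread above 0.02 N and horizontal distance between crispbread_mid and board_top below 0.16 m).
At the end, for the whole second after the job is handed in: The crispbread lies at rest dimpled face down, flat within 0.1 rad, on the board, its centre within 75 mm of the board's middle along each of the board's axes; the turner lies at rest and released on the trivet, level within 0.1 rad, its blade's middle within 50 mm of the trivet's middle (all of step 1 and angle between crispbread_mid's own z axis and vertical above 3.04159 rad and x of crispbread_mid in the frame of board_top between -0.075 and 0.075 m and y of crispbread_mid in the frame of board_top between -0.075 and 0.075 m and z of crispbread_mid in the frame of board_top below 0.009 m and linear speed of crispbread below 0.02 m/s); the robot touches nothing.
It fails at once if the gripper or arm touches the crispbread (contact force between any of the fingers, the arm and crispbread above 0.3 N).
It fails at once if the crispbread is dropped from a height or thrown (faster than 1.5 m/s) (linear speed of crispbread above 1.5 m/s).
It fails at once if a bystander is moved by more than 30 mm (distance of any of jar, bottle, shaker, jigger, orange, tumbler, dish from where it was at the start of the episode above 0.03 m).
It also fails if it takes over 72 s, if anything falls off the work surface, if the arm or the gripper's body presses on something with over 40 N, if the wrist force passes 120 N, or if a joint passes its speed limit or range.

## Working session

There is one attempt and no reset: what is moved stays moved. The work goes in short steps, each a Python script; the robot and the scene stay as the last script left them, time stands still between calls to the robot, and variables do not carry over. Pictures are saved under pics/ and viewed, and the job is handed in when it is done.

```bash
ls; mkdir -p pics; python3 - <<'E'
from bench import manip, effector, viewer
import cv2
for n in("side","top"):
    im=viewer.get_image(n); cv2.imwrite(f"pics/{n}0.png",im[:,:,::-1]); print(n,viewer.get_calibration(n))
print(manip.current_clock(),manip.current_tool_pos(),manip.current_tcp_rot(),manip.grip_depth)
E
```

```text
pics
side {'vfov': 50.21822148290785, 'cx': 330.93084297077445, 'cy': 239.2128288591342, 'dist_coeffs': array([0.02319392, 0.        , 0.        , 0.        , 0.        ]), 'eye': array([0.38260935, 0.76426231, 0.99401658]), 'attitude': array([-0.11566736,  0.92370832, -0.36200818,  0.04831228])}
top {'vfov': 50.46028886826625, 'cx': 323.60109709315554, 'cy': 240.6223033832926, 'dist_coeffs': array([-0.13539835,  0.        ,  0.        ,  0.        ,  0.        ]), 'eye': array([ 0.46177604, -0.0277227 ,  1.32677951]), 'attitude': array([-0.70615151,  0.70617262, -0.03910423,  0.03378062])}
0.1 [ 0.24612984 -0.60092992  0.22577973] [ 8.30394956e-01 -5.57174540e-01 -6.93916926e-04 -5.16299443e-04] 0.0188
```

View pics/side0.png

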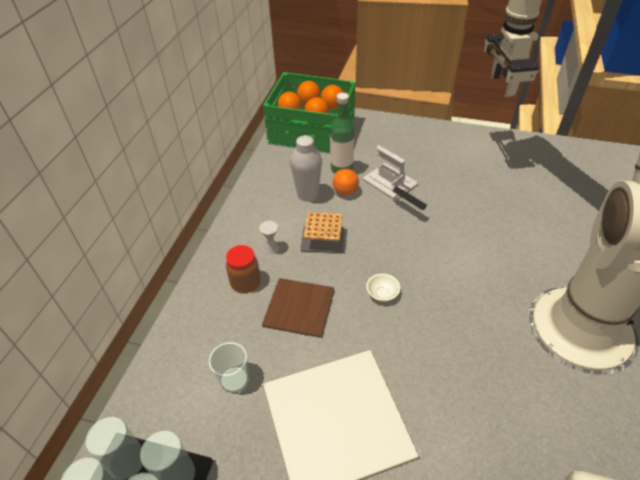

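View pics/top0.png

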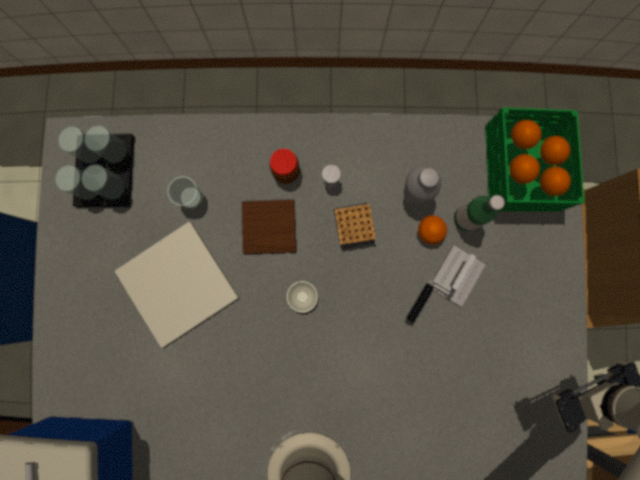

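The overview shows the drainer and turner at about (445,275) in the top view, the crispbread at (355,225), the trivet at (268,227) and the board at (177,285). Next I measure them with colour masks.

```bash
cat > h.py <<'E'
import numpy as np, cv2
from scipy.spatial.transform import Rotation as R
from bench import manip, effector, viewer
def cal(n):
    c=viewer.get_calibration(n); f=240/np.tan(np.radians(c['vfov'])/2)
    K=np.array([[f,0,c['cx']],[0,f,c['cy']],[0,0,1]]); return K,np.array(c['dist_coeffs']),np.array(c['eye']),R.from_quat(c['attitude']).as_matrix()
def ray(n,p):
    K,d,e,A=cal(n); u=cv2.undistortPoints(np.array(p,float).reshape(-1,1,2),K,d).reshape(-1,2)
    return e,(A@np.c_[u,np.ones(len(u))].T).T
def plane(n,p,z):
    e,v=ray(n,p); return e+v*((z-e[2])/v[:,2])[:,None]
def proj(n,X):
    K,d,e,A=cal(n); X=np.array(X,float).reshape(-1,3)
    return cv2.projectPoints(X,cv2.Rodrigues(A.T)[0],-A.T@e,K,d)[0].reshape(-1,2)
def tri(ps,pt):
    e1,v1=ray('side',[ps]);e2,v2=ray('top',[pt]);v1=v1[0];v2=v2[0]
    a=np.linalg.lstsq(np.c_[v1,-v2],e2-e1,rcond=None)[0]
    return (e1+a[0]*v1+e2+a[1]*v2)/2, np.linalg.norm(e1+a[0]*v1-e2-a[1]*v2)
def crop(im,x0,y0,x1,y1,name,s=None):
    s=s or min(800/(x1-x0),600/(y1-y0)); cv2.imwrite(name,cv2.resize(im[y0:y1,x0:x1,::-1],None,fx=s,fy=s,interpolation=cv2.INTER_CUBIC))
def largest(mask):
    cs,_=cv2.findContours(mask.astype(np.uint8),cv2.RETR_EXTERNAL,cv2.CHAIN_APPROX_NONE); return max(cs,key=cv2.contourArea)
E
python3 - <<'E'
from h import *
im={n:cv2.imread(f'pics/{n}0.png')[:,:,::-1] for n in('top','side')}
np.set_printoptions(precision=4,suppress=True)
reg={'top':dict(board=(100,210,250,360),trivet=(230,190,310,265),crisp=(325,195,385,255)),'side':dict(board=(250,340,430,480),trivet=(255,270,345,345),crisp=(295,205,350,245))}
zs=dict(board=.015,trivet=.012,crisp=.059)
for n in im:
    hsv=cv2.cvtColor(im[n],cv2.COLOR_RGB2HSV); 
    for k,(x0,y0,x1,y1) in reg[n].items():
        h=hsv[y0:y1,x0:x1].astype(int); c=im[n][y0:y1,x0:x1].astype(int)
        if k=='board': m=h[...,2]>170
        elif k=='trivet': m=(h[...,2]<120)&(h[...,1]>90)
        else: m=h[...,1]>90
        if k!='board' : m=cv2.morphologyEx(m.astype(np.uint8),cv2.MORPH_CLOSE,np.ones((5,5)))
        ct=largest(m)+[x0,y0]; b=cv2.boxPoints(cv2.minAreaRect(ct.astype(np.float32)))
        P=plane(n,ct.reshape(-1,2),zs[k]); r=cv2.minAreaRect(P[:,:2].astype(np.float32))
        print(n,k,'c',r[0],'size',r[1],'ang',r[2])
crop(im['top'],390,225,510,335,'pics/a.png'); crop(im['side'],350,135,440,225,'pics/b.png')
crop(im['top'],320,190,390,260,'pics/c.png'); crop(im['side'],290,200,355,260,'pics/d.png')
E
```

```text
top board c (0.4868096113204956, 0.34661850333213806) size (0.23007655143737793, 0.22511757910251617) ang 33.375709533691406
top trivet c (0.635590136051178, 0.10644571483135223) size (0.13888169825077057, 0.13804741203784943) ang 1.8367923498153687
top crisp c (0.6324560642242432, -0.11562628298997879) size (0.10049740970134735, 0.09313632547855377) ang 9.294378280639648
side board c (0.48470544815063477, 0.3152565360069275) size (0.39403995871543884, 0.289799302816391) ang 14.213652610778809
side trivet c (0.6332648396492004, 0.1084146499633789) size (0.13635697960853577, 0.1383243054151535) ang 1.8768653869628906
side crisp c (0.6342713832855225, -0.11474752426147461) size (0.09408105909824371, 0.09978607296943665) ang 8.95904541015625
```

View pics/a.png

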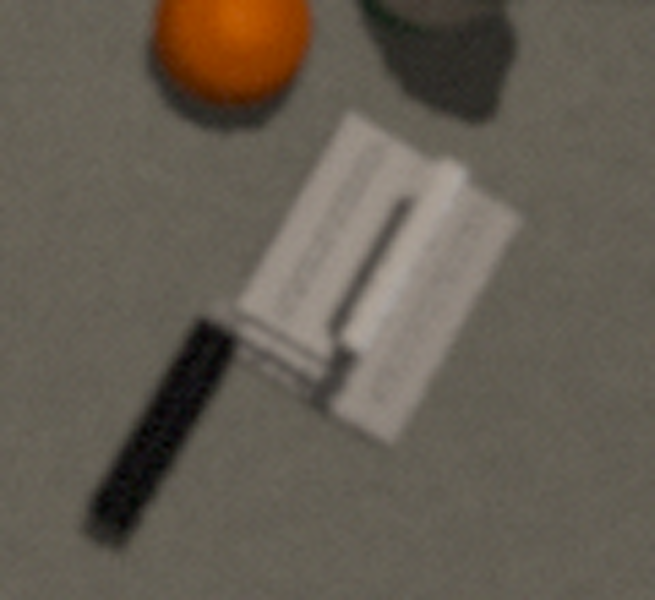

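View pics/b.png

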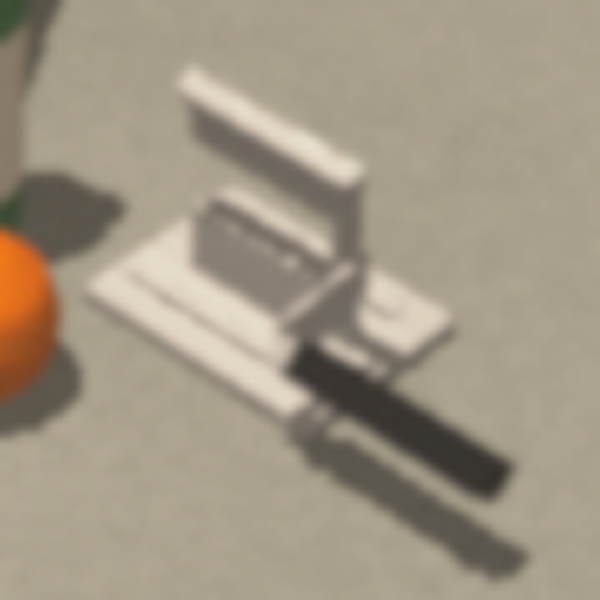

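View pics/c.png

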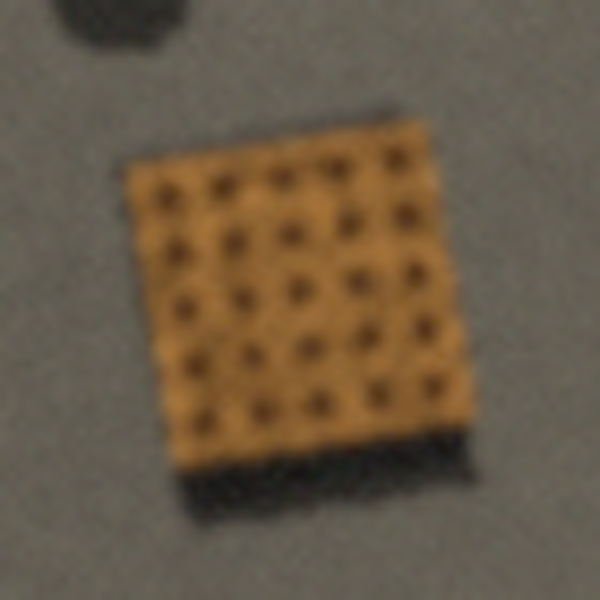

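View pics/d.png

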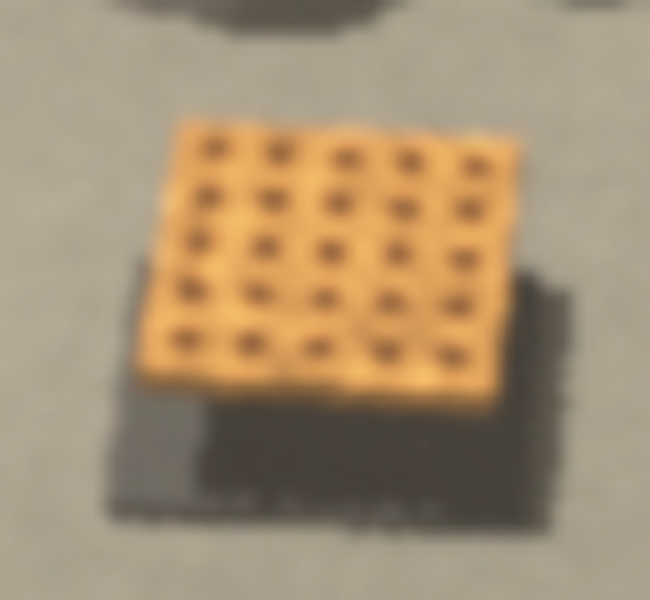

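The crops show:
- **Turner:** it stands on edge with the lip up. The handle runs from about (408,322) to (431,284) in the top view.
- **Crispbread:** the middle dimple is at (355,223.8) in the top view and (323,225.1) in the side view. Its sides are yawed by about 9°.

Next I triangulate the points I need.

```bash
python3 - <<'E'
from h import *
np.set_printoptions(precision=4,suppress=True)
im={n:cv2.imread(f'pics/{n}0.png')[:,:,::-1] for n in('top','side')}
print('crisp mid dimple',*tri((323,225.1),(355,223.8)))
P=plane('top',[(320+128/8.571,190+160/8.571),(320+428/8.571,190+120/8.571),(320+472/8.571,190+430/8.571),(320+180/8.571,190+470/8.571)],.059)[:,:2]
print('crisp corners',P,P.mean(0))
for a,b in((0,3),(1,2)): d=P[a]-P[b];print(np.linalg.norm(d),np.degrees(np.arctan2(d[1],d[0])))
a=lambda x,y:(390+x/5.4545,225+y/5.4545); b=lambda x,y:(350+x/6.667,135+y/6.667)
print('lip far',*tri(b(188,82),a(458,165))); print('lip near',*tri(b(355,177),a(362,350)))
# handle
hv={n:cv2.cvtColor(im[n],cv2.COLOR_RGB2HSV)[...,2].astype(int) for n in im}
for n,(x0,y0,x1,y1) in dict(top=(398,275,440,330),side=(388,180,432,213)).items():
    m=hv[n][y0:y1,x0:x1]<(50 if n=='top' else 75); ct=largest(m); mm=np.zeros(m.shape,np.uint8); cv2.drawContours(mm,[ct],-1,1,-1)
    p=np.argwhere(mm)[:,::-1]+[x0,y0]
    Q=plane(n,p,.058)[:,:2]; c=Q.mean(0); u=np.linalg.svd(Q-c,full_matrices=False)[2][0]; u*=np.sign(u[0]); s=(Q-c)@u; w=(Q-c)@[-u[1],u[0]]
    print(n,len(p),'c',c,'mid',c+u*(s.min()+s.max())/2,'ang',np.degrees(np.arctan2(u[1],u[0])),'len',np.ptp(s),'w',np.ptp(w), 'pxc',p.mean(0))
    if n=='top': pt=p.mean(0)
    else: print('tri handle c',*tri(p.mean(0),pt))
# drainer base corners top at z=.01
B=plane('top',[a(352,115),a(523,220),a(392,443),a(240,308)],.01)[:,:2]; print('base',B,B.mean(0))
# board
for t in(120,140,160):
    m=(hv['top'][210:360,100:250]>t); ct=largest(m)+[100,210]; r=cv2.minAreaRect(plane('top',ct.reshape(-1,2),.015)[:,:2].astype(np.float32)); print('board',t,r)
for n,p,z,in(('dish',(302,296),.028),('orange',(432,229),.036),('jar',(284,164),.1),('jigger',(331,174),.08),('shaker',(429,178),.195),('bottle',(497,203),.25),('tumbler',(180,191),.09)): print(n,plane('top',[p],z)[0])
E
```

```text
crisp mid dimple [ 0.6352 -0.1162  0.0598] 0.0005225649694486617
crisp corners [[ 0.674  -0.0659]
 [ 0.6861 -0.1545]
 [ 0.5942 -0.1664]
 [ 0.5824 -0.0808]] [ 0.6342 -0.1169]
0.09277948099657234 9.253002110669241
0.09268500405771925 7.3966670600905084
lip far [ 0.5509 -0.4021  0.1108] 0.0023727713705112463
lip near [ 0.4708 -0.3564  0.1106] 0.0011643308489462292
top 370 c [ 0.4347 -0.2753] mid [ 0.4342 -0.2749] ang -31.017714952081377 len 0.10898826175814214 w 0.02253551021762141 pxc [419.0378 303.8541]
side 183 c [ 0.4358 -0.2734] mid [ 0.438  -0.2747] ang -31.886453482731998 len 0.10471221594068497 w 0.02079744103448573 pxc [409.7322 198.    ]
tri handle c [ 0.4352 -0.2756  0.0559] 0.0010617376463065277
base [[ 0.5838 -0.3814]
 [ 0.5329 -0.4645]
 [ 0.4266 -0.3975]
 [ 0.4913 -0.3248]] [ 0.5086 -0.392 ]
board 120 ((0.4852415919303894, 0.34924083948135376), (0.2402474284172058, 0.2407549023628235), 33.465084075927734)
board 140 ((0.48500487208366394, 0.34879910945892334), (0.2370670735836029, 0.2374323159456253), 33.543190002441406)
board 160 ((0.4850272238254547, 0.34865453839302063), (0.2334647923707962, 0.23321250081062317), 33.49515914916992)
dish [0.4548 0.0174 0.028 ]
orange [ 0.6255 -0.3165  0.036 ]
jar [0.7788 0.0607 0.1   ]
jigger [ 0.7583 -0.0557  0.08  ]
shaker [ 0.7228 -0.2772  0.195 ]
bottle [ 0.656  -0.4148  0.25  ]
tumbler [0.714  0.3207 0.09  ]
```

Everything agrees with the given sizes: the handle axis is about 56–58 mm up, the lip about 111 mm, the crispbread 59 mm, and the board comes out 240 mm square. Next I check whether the key poses are reachable.

```bash
cat >> h.py <<'E'
np.set_printoptions(precision=4,suppress=True)
CR=np.array([.6348,-.1164]); CRYAW=np.radians(8.9); TV=np.array([.6345,.1073]); TVYAW=np.radians(12); BD=np.array([.485,.349])
DRYAW=np.radians(-30.7); HG=np.array([.4444,-.2809,.0575])   # handle grip pt at x=-105
def Rt(yaw,roll): return R.from_euler('z',yaw)*R.from_euler('x',roll)
def toolin(kind,s):
    a=np.array([0,1 if kind=='A' else -1,-1])/2**.5; x=s*np.array([0,a[2],-a[1]]); return R.from_matrix(np.c_[x,np.cross(a,x),a])
def tcp(o,yaw,roll,kind,s,gx=-.105,d=.0188,hz=.056):
    """TCP pose for turner origin o"""
    q=Rt(yaw,roll); T=q*toolin(kind,s)
    return np.array(o)+q.apply([gx,0,hz])+T.apply([0,0,d]), T.as_quat()
def org_from_handle(h,yaw,roll,gx=-.105,hz=.056): return np.array(h)-Rt(yaw,roll).apply([gx,0,hz])
E
python3 - <<'E'
from h import *
pi=np.pi
def t(n,*a,**k):
    p,q=tcp(*a,**k); print(n,p,manip.solve_ik(p,q))
for s in(1,-1):
    o=org_from_handle(HG,DRYAW,-pi/2)
    print(s,'orig',o); t('pick',o,DRYAW,-pi/2,'A',s,d=.012); t('lift',o+[0,0,.1],DRYAW,-pi/2,'A',s,d=.012)
    t('roll45',o+[0,0,.15],DRYAW,-pi/4,'A',s,d=.012)
    t('placeA',[*TV,.013],TVYAW,0,'A',s,d=.012);
    for gx in (-.105,):
        t('gripB',[*TV,.012],TVYAW,0,'B',s)
        t('stand',[*CR,.03],CRYAW,0,'B',s); t('standback',[*(CR-.13*np.array([np.cos(CRYAW),np.sin(CRYAW)])),.03],CRYAW,0,'B',s)
        for f in(-20,10,35,60):
            f=np.radians(f)
            for th in(0,50,102):
                h=np.array([*BD,.1])+Rt(f,0).apply([-.105,0,0]); oo=org_from_handle(h,f,np.radians(th)); t(f'flip{np.degrees(f):.0f} {th}',oo,f,np.radians(th),'B',s)
E
```

```text
1 orig [ 0.5061 -0.3827  0.0575]
pick [ 0.4401 -0.2882  0.049 ] [-0.1995  0.7837  0.3493  1.8917  0.5657  0.9528 -2.4479]
lift [ 0.4401 -0.2882  0.149 ] [-0.4433  0.6881  0.6829  1.8955  0.3714  1.017  -2.1746]
roll45 [ 0.436  -0.295   0.2351] [ 0.912   0.2677 -0.4333  1.8508  0.1284  1.0504 -1.6783]
placeA [0.53   0.0938 0.0605] [ 0.7293  0.896  -0.6976  1.7888 -0.2456  0.9269 -1.0223]
gripB [0.5346 0.0725 0.0547] [-0.8219  0.7594  0.237   1.8775  0.666   0.9924 -2.4889]
stand [ 0.5331 -0.1458  0.0727] [-0.6439  0.6913  0.4617  2.0709  0.8132  0.7074 -2.3809]
standback [ 0.4047 -0.1659  0.0727] [-0.9021  0.6545  0.6891  2.3755  0.8467  0.5152 -2.5147]
flip-20 0 [0.3818 0.3724 0.0867] [-1.3331  1.0596  0.68    1.3348 -0.2354  1.6368 -2.5652]
flip-20 50 [0.3869 0.3865 0.0813] [-1.0049  0.4475  0.2363  2.0109 -0.2358  0.6273 -2.5284]
flip-20 102 [0.3917 0.3997 0.0898] None
flip10 0 [0.3839 0.3177 0.0867] [-1.3931  0.8442  0.4583  1.6616  0.1883  1.294  -2.4749]
flip10 50 [0.3813 0.3324 0.0813] [-0.5424  0.4085 -0.2063  2.0648  0.0125  0.6299 -2.1364]
flip10 102 [0.3789 0.3463 0.0898] [
[... 1606 characters left out ...]
813] [ 0.2471  0.8627 -1.3036  2.0424  0.9621  0.9914  0.2123]
flip10 102 [0.3789 0.3463 0.0898] [ 0.7798  1.1918 -1.1839  2.1874  0.1379  0.3809  1.5528]
flip35 0 [0.4066 0.2779 0.0867] [-0.2463  1.2301 -1.309   1.9126  1.4077  2.0027  0.1163]
flip35 50 [0.398  0.2901 0.0813] [ 0.3403  0.8676 -1.3036  2.0359  0.9167  1.0177  0.769 ]
flip35 102 [0.3899 0.3017 0.0898] [ 0.7354  1.3925 -1.3144  1.8688  0.4015  1.0097  1.572 ]
flip60 0 [0.444  0.2514 0.0867] [-0.1065  1.1387 -1.308   2.1832  1.6567  1.8441  0.4094]
flip60 50 [0.4311 0.2589 0.0813] [ 0.3921  0.9129 -1.3046  1.9742  0.9157  1.0995  1.2993]
flip60 102 [0.4188 0.266  0.0898] [ 0.5184  1.4337 -1.3132  1.5323  0.4235  1.4932  1.8181]
```

The s=-1 branch keeps the wrist mid-range, so I use it. Next I go to the pick.

```bash
python3 - <<'E'
from h import *
pi=np.pi
o=org_from_handle(HG,DRYAW,-pi/2)
def T(back,up=0,d=.012):
    p,q=tcp(o,DRYAW,-pi/2,'A',-1,d=d-back); return p+[0,0,up],q
t0=manip.current_clock()
p,q=T(.12,.12); manip.move_pose(p,q); print(manip.current_clock()-t0,manip.current_q())
p,q=T(.10); manip.servo_line(p,q,vel=.25)
print(manip.current_clock()-t0)
for n in('top','side'):
    im=viewer.get_image(n); crop(im,*((360,210,500,340) if n=='top' else (320,90,460,230)),f'pics/pre_{n}.png')
print(manip.current_tool_pos()-p,manip.current_force())
E
```

```text
1.7083 [ 0.5246  0.6248 -0.7989  1.7038  0.9144  1.7172  0.4973]
2.4
[0.0012 0.0001 0.0017] [ 0.2042 -0.1202 -0.2047]
```

View pics/pre_top.png

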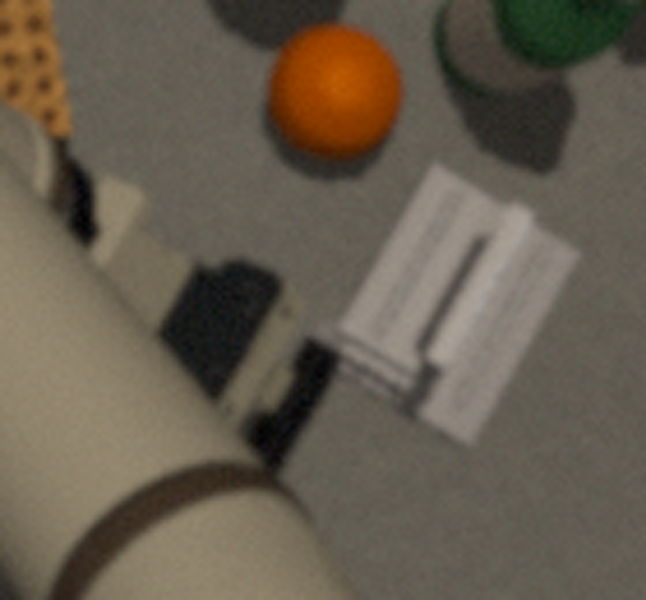

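View pics/pre_side.png

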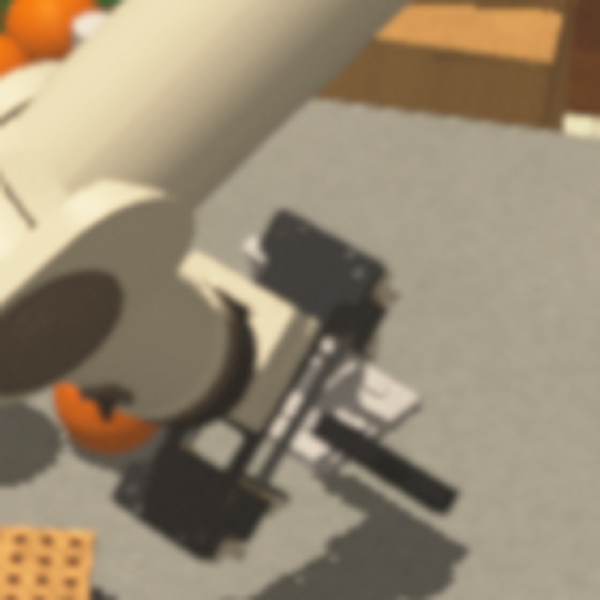

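The gripper is behind and up-left of the handle, lined up with it, and the crispbread and orange are clear. I advance and close.

```bash
python3 - <<'E'
from h import *
pi=np.pi
o=org_from_handle(HG,DRYAW,-pi/2)
p,q=tcp(o,DRYAW,-pi/2,'A',-1,d=.012)
t0=manip.current_clock()
manip.servo_line(p,q,vel=.1); print(manip.current_tool_pos()-p,manip.current_force())
effector.close(f_grip=50); print(manip.current_finger_gap(),manip.current_force(),manip.current_clock()-t0)
for n in('side','top'):
    im=viewer.get_image(n); crop(im,*((360,210,500,340) if n=='top' else (340,110,460,230)),f'pics/cl_{n}.png')
E
```

```text
[0.0008 0.0005 0.0003] [-0.517  -0.5913 -0.288 ]
0.017506978843834137 [-0.8549  0.766   2.212 ] 2.2917
```

View pics/cl_side.png

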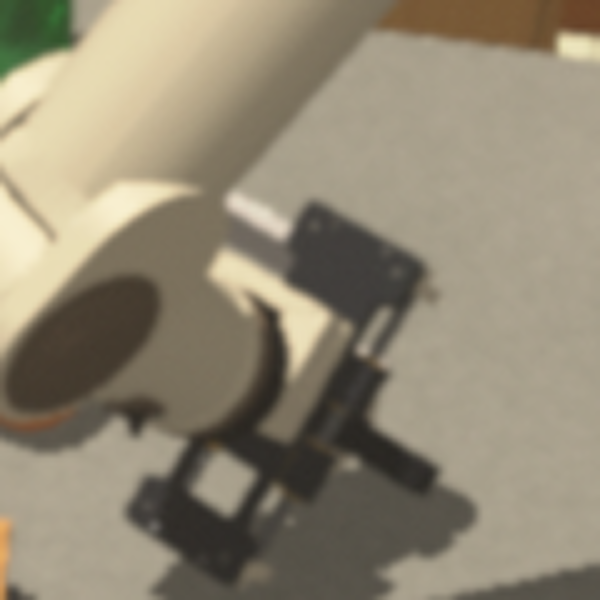

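```bash
python3 - <<'E'
from h import *
pi=np.pi
o=org_from_handle(HG,DRYAW,-pi/2)
t0=manip.current_clock()
p,q=tcp(o+[0,0,.16],DRYAW,-pi/2,'A',-1,d=.012); manip.servo_line(p,q,vel=.15)
print(manip.current_force(),manip.current_clock()-t0)
p,q=tcp([*TV,.10],TVYAW,0,'A',-1,d=.012); manip.servo_line(p,q,vel=.22)
print(manip.current_force(),manip.current_wrist_torque(),manip.current_clock(),manip.current_q(),manip.current_finger_gap())
for n in('side','top'):
    im=viewer.get_image(n); crop(im,*((190,140,330,280) if n=='top' else (220,210,380,350)),f'pics/ov_{n}.png')
E
```

```text
[ 0.167   0.3345 -1.4763] 1.2166000000000006
[ 0.0425  0.8265 -1.0252] [-1.0097 -0.2224  0.0055] 8.1667 [ 1.0554  1.1428 -1.3282  1.7735  0.3511  1.0803  1.5138] 0.01779532823540756
```

View pics/ov_side.png

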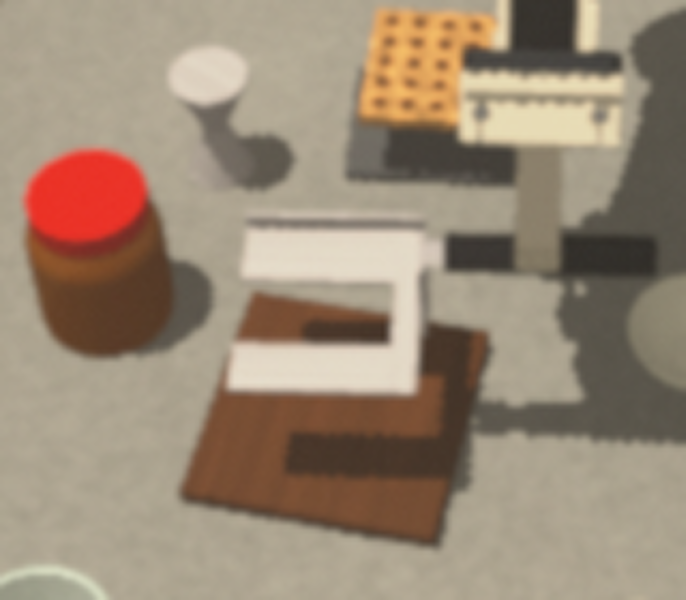

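View pics/ov_top.png

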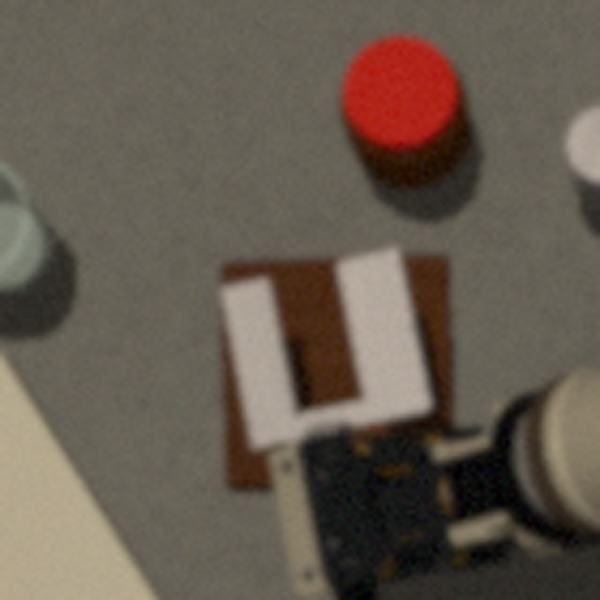

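The turner hangs level over the trivet. I check its pose from the blade corners in both views.

```bash
python3 - <<'E'
from h import *
a=lambda x,y:(190+x/4.286,140+y/4.286); b=lambda x,y:(220+x/4.286,210+y/4.286)
top=[(220,285),(402,248),(432,408),(252,448)]; side=[(227,391),(243,215),(427,215),(418,395)]
t=lambda v:np.round(v,4)
C=[]
for i,n in enumerate(('tipL','tipR','heelR','heelL')):
    X,e=tri(b(*side[i]),a(*top[i])); 
    exp=np.array([*TV,.10])+Rt(TVYAW,0).apply([(.045,.048,.0025),(.045,-.057,.0125),(-.05,-.057,.0125),(-.05,.048,.0025)][i]); print(n,X,'err',round(e,4),'minus exp',X-exp)
E
```

```text
tipL [0.672  0.1647 0.0948] err 0.0029 minus exp [ 0.0035  0.0011 -0.0077]
tipR [0.6945 0.0603 0.1051] err 0.0032 minus exp [ 0.0041 -0.0006 -0.0074]
heelR [0.6001 0.0418 0.1116] err 0.0011 minus exp [ 0.0026  0.0006 -0.0009]
heelL [0.578  0.1446 0.0963] err 0.003 minus exp [ 0.0024  0.0008 -0.0062]
```

It sits about 5 mm low at the tip, with a slight sag. I lower it with force checks.

```bash
python3 - <<'E'
from h import *
t0=manip.current_clock()
p,q=tcp([*TV,.022],TVYAW,0,'A',-1,d=.012); manip.servo_line(p,q,vel=.12)
f0=manip.current_force(); print(f0)
for z in np.arange(.020,.0085,-.0015):
    p,q=tcp([*TV,z],TVYAW,0,'A',-1,d=.012); manip.servo_line(p,q,vel=.02)
    f=manip.current_force(); m=manip.current_wrist_torque(); print(round(z,4),f-f0,m)
    if f[2]-f0[2]>1.2: break
effector.open_jaws(); print(manip.current_force(),manip.current_clock()-t0)
p,q=tcp([*TV,z],TVYAW,0,'A',-1,d=.012-.11); manip.servo_line(p,q,vel=.2)
p2,q=tcp([*TV,z+.08],TVYAW,0,'A',-1,d=.012-.15); manip.servo_line(p2,q,vel=.3)
print(manip.current_clock())
for n in('side','top'):
    im=viewer.get_image(n); cv2.imwrite(f'pics/pl_{n}_full.png',im[:,:,::-1]); crop(im,*((220,170,340,290) if n=='top' else (220,210,380,350)),f'pics/pl_{n}.png')
E
```

```text
[ 0.106  -0.1152 -2.1178]
0.02 [-0.0012  0.0179  0.289 ] [-1.006  -0.1999 -0.057 ]
0.0185 [-0.7848  0.2103  0.7624] [-0.8285 -0.2793 -0.058 ]
0.017 [ 0.1388 -0.7666  3.7969] [-0.4552 -0.1926  0.1473]
[0.1061 0.1512 0.6743] 2.8000000000000007
12.2917
```

View pics/pl_side.png

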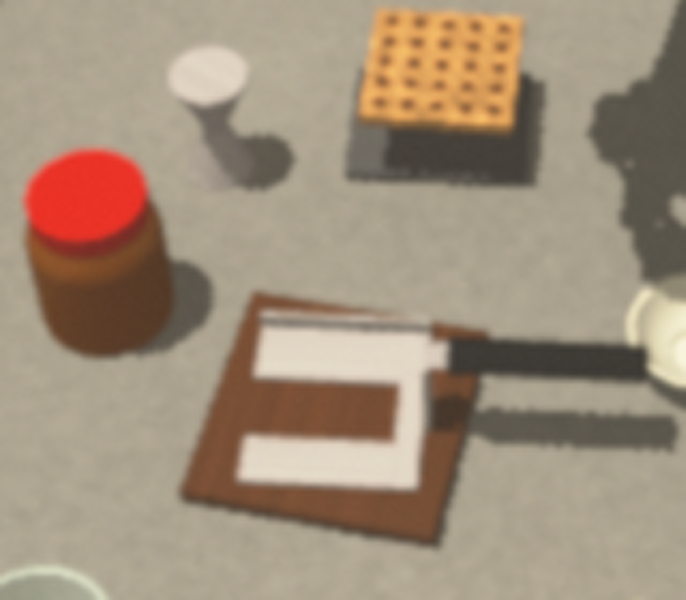

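View pics/pl_top.png

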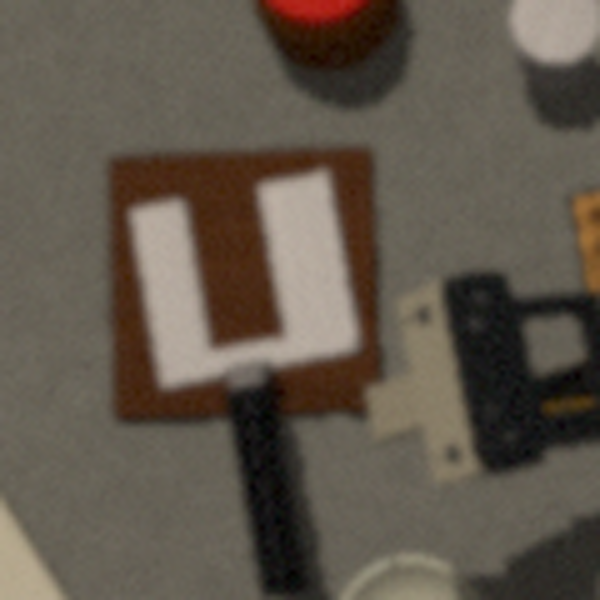

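The turner lies level on the trivet and the crispbread is untouched. I measure its pose for the regrasp.

```bash
cat > meas.py <<'E'
from h import *
def turner_top(im,zb=.012,roi=(235,190,300,255),hroi=(262,245,285,300)):
    hsv=cv2.cvtColor(im,cv2.COLOR_RGB2HSV).astype(int); x0,y0,x1,y1=roi
    m=(hsv[y0:y1,x0:x1,1]<60)&(hsv[y0:y1,x0:x1,2]>115); ct=largest(m).reshape(-1,2)+[x0,y0]
    r=cv2.minAreaRect(plane('top',ct,zb+.003)[:,:2].astype(np.float32)); print('blade',r)
    x0,y0,x1,y1=hroi; m=(hsv[y0:y1,x0:x1,2]<45); ct=largest(m); mm=np.zeros(m.shape,np.uint8); cv2.drawContours(mm,[ct],-1,1,-1)
    Q=plane('top',np.argwhere(mm)[:,::-1]+[x0,y0],zb+.056)[:,:2]; c=Q.mean(0); u=np.linalg.svd(Q-c,full_matrices=False)[2][0]; u*=np.sign(u[0]); s=(Q-c)@u
    mid=c+u*(s.min()+s.max())/2; y=np.arctan2(u[1],u[0]); print('handle mid',mid,'yaw',np.degrees(y),'len',np.ptp(s),'origin',mid+.1165*u)
E
python3 - <<'E'
from meas import *
im=cv2.imread('pics/pl_top_full.png')[:,:,::-1]; turner_top(im)
a=lambda x,y:(220+x/5,170+y/5)
for nm,P in (('tipL',(128,208)),('tipR',(330,168)),('heelR',(360,348)),('heelL',(160,390))): print(nm, plane('top',[a(*P)],.0145 if nm[-1]=='L' else .0245)[0])
E
```

```text
blade ((0.6371597051620483, 0.10543940961360931), (0.09701073914766312, 0.10682155936956406), 10.822351455688477)
handle mid [0.5237 0.0855] yaw 11.097286368285706 len 0.10887328295607919 origin [0.638  0.1079]
tipL [0.6737 0.1661 0.0145]
tipR [0.693  0.0599 0.0245]
heelR [0.5992 0.0437 0.0245]
heelL [0.5783 0.1479 0.0145]
```

```bash
cat >> h.py <<'E'
TO=np.array([.638,.1085,.012]); TY=np.radians(11.0); GX=-.110; DB=.0188
def B(o,yaw,roll=0,back=0): return tcp(o,yaw,roll,'B',-1,gx=GX,d=DB-back)
E
python3 - <<'E'
from h import *
t0=manip.current_clock()
p,q=B(TO+[0,0,.06],TY,0,.13); manip.servo_line(p,q,vel=.3); print(manip.current_clock()-t0,manip.current_q())
p,q=B(TO,TY,0,.09); manip.servo_line(p,q,vel=.25)
p,q=B(TO,TY,0,0); manip.servo_line(p,q,vel=.12); print(manip.current_tool_pos()-p,manip.current_force())
effector.close(f_grip=60); print(manip.current_finger_gap(),manip.current_force(),manip.current_clock()-t0)
p,q=B(TO+[0,0,.09],TY); manip.servo_line(p,q,vel=.15); print(manip.current_tool_pos()-p,manip.current_force(),manip.current_clock())
for n in('side','top'):
    im=viewer.get_image(n); cv2.imwrite(f'pics/up_{n}_full.png',im[:,:,::-1]); crop(im,*((220,150,340,270) if n=='top' else (220,210,380,350)),f'pics/up_{n}.png')
E
```

```text
2.0665999999999993 [-0.1698  0.7374 -0.8612  1.7034  0.996   1.7204  0.4209]
[0.0001 0.0008 0.0001] [ 0.1686 -0.0391 -1.0512]
0.017290394139026596 [ 0.3097 -0.2187 -1.4137] 4.625
[-0.0003 -0.0004 -0.0006] [ 0.0088 -0.1852 -1.9425] 17.7667
```

View pics/up_side.png

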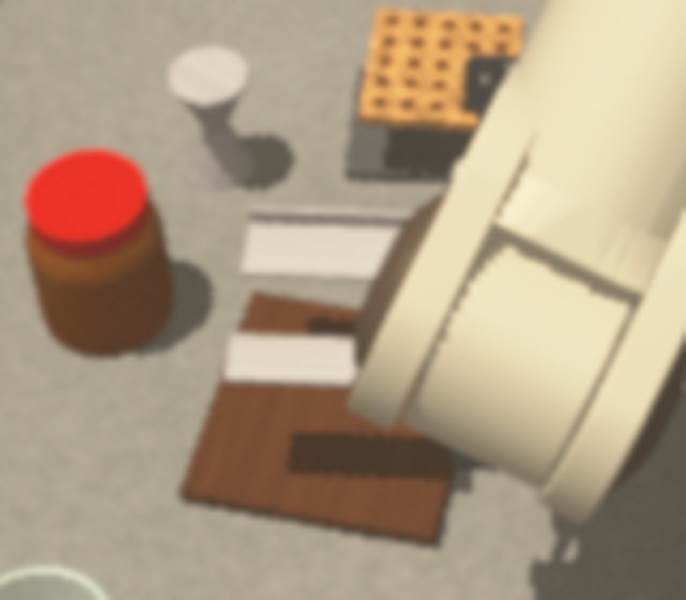

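View pics/up_top.png

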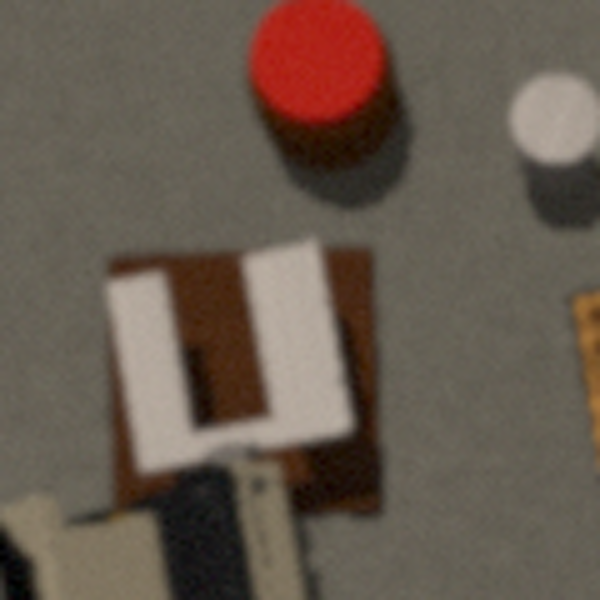

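```bash
python3 - <<'E'
from h import *
a=lambda x,y:(220+x/5,150+y/5); b=lambda x,y:(220+x/4.286,210+y/4.286)
O=TO+[0,0,.09]
for n,t,s,l in (('tipL',(107,283),(225,381),(.045,.048,.0025)),('tipR',(316,238),(248,213),(.045,-.057,.0125)),('heelR',(357,430),None,(-.05,-.057,.0125)),('heelL',(138,474),None,(-.05,.048,.0025))):
    e=O+Rt(TY,0).apply(l)
    if s: X,er=tri(b(*s),a(*t)); print(n,X,er,X-e)
    print(n,'plane',plane('top',[a(*t)],e[2])[0]-e)
E
```

```text
tipL [0.6717 0.1637 0.1017] 0.0007241986054145165 [-0.0014 -0.0005 -0.0028]
tipL plane [-0.0015 -0.0009  0.    ]
tipR [0.6928 0.0611 0.1086] 7.255795957661305e-05 [-0.0002  0.     -0.0059]
tipR plane [-0.0013 -0.0004  0.    ]
heelR plane [-0.0015 -0.0028  0.    ]
heelL plane [-0.0017  0.0005  0.    ]
```

Pose in the hand is good to about 2 mm, with a slight tip sag of 3–5 mm. Next I go behind the stand.

```bash
python3 - <<'E'
from h import *
t0=manip.current_clock()
u=np.array([np.cos(CRYAW),np.sin(CRYAW),0])
S=np.array([*CR,.034])-.125*u
p,q=B(S+[0,0,.10],CRYAW); manip.servo_line(p,q,vel=.3); print(manip.current_clock()-t0,manip.current_q())
p,q=B(S,CRYAW); manip.servo_line(p,q,vel=.2); print(manip.current_tool_pos()-p,manip.current_clock())
for n in('side','top'):
    im=viewer.get_image(n); cv2.imwrite(f'pics/sb_{n}_full.png',im[:,:,::-1]); crop(im,*((320,190,440,310) if n=='top' else (270,160,410,280)),f'pics/sb_{n}.png')
E
```

```text
1.0665999999999976 [ 0.4299  0.3689 -0.8285  2.312   1.1407  1.2233  0.5413]
[ 0.0007  0.0012 -0.0002] 19.5833
```

View pics/sb_side.png

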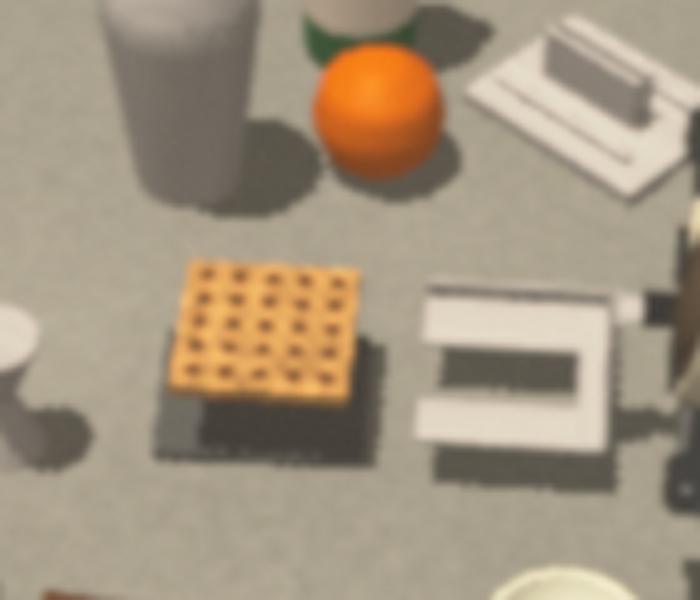

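View pics/sb_top.png

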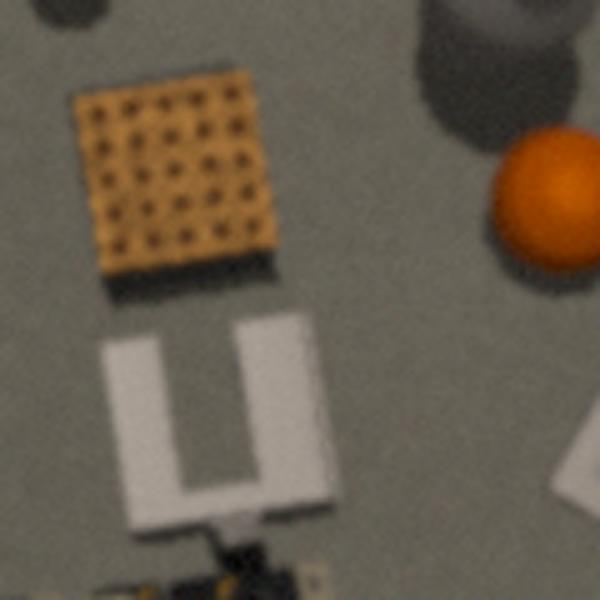

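The blade is behind the stand and level. I check the corners and the crispbread in both views.

```bash
python3 - <<'E'
from h import *
u=np.array([np.cos(CRYAW),np.sin(CRYAW),0]); O=np.array([*CR,.034])-.125*u
a=lambda x,y:(320+x/5,190+y/5); b=lambda x,y:(270+x/5,160+y/5)
for n,t,s,l in (('tipL',(101,344),(416,437),(.045,.048,.0025)),('tipR',(308,313),(430,282),(.045,-.057,.0125)),('heelR',(338,497),(613,290),(-.05,-.057,.0125)),('heelL',(132,531),(605,451),(-.05,.048,.0025))):
    e=O+Rt(CRYAW,0).apply(l); X,er=tri(b(*s),a(*t)); print(n,X,round(er,4),X-e,'plane',plane('top',[a(*t)],e[2])[0]-e)
print('crisp',tri(b(267,325),a(175,169)))
for s,t in (((208,274),(98,114)),((338,285),(231,93)),((190,371),(119,246)),((326,377),(254,228))): print(tri(b(*s),a(*t)))
E
```

```text
tipL [ 0.5479 -0.0797  0.0379] 0.0018 [-0.0004  0.0017  0.0014] plane [ 0.0006  0.0018 -0.    ]
tipR [ 0.5637 -0.1845  0.0428] 0.0009 [-0.0009  0.0006 -0.0037] plane [-0.0007  0.0011 -0.    ]
heelR [ 0.4697 -0.1983  0.0464] 0.0028 [-0.001   0.0014 -0.0001] plane [ 0.0004  0.0016 -0.    ]
heelL [ 0.454  -0.095   0.0363] 0.0005 [-0.0005  0.001  -0.0002] plane [-0.0002  0.0011 -0.    ]
crisp (array([ 0.6346, -0.1163,  0.0604]), np.float64(0.0014921287332346025))
(array([ 0.6513, -0.0748,  0.1322]), np.float64(0.0009252842004172058))
(array([ 0.638 , -0.146 ,  0.0704]), np.float64(0.06800195710956006))
(array([ 0.6295, -0.0806,  0.0601]), np.float64(0.06729373391172941))
(array([ 0.6148, -0.164 , -0.0226]), np.float64(0.00025193415500950023))
```

All corners are within about 2 mm of plan, so I insert and lift.

```bash
python3 - <<'E'
from h import *
t0=manip.current_clock()
u=np.array([np.cos(CRYAW),np.sin(CRYAW),0])
p,q=B(np.array([*CR,.034])-[0,.001,0],CRYAW); manip.servo_line(p,q,vel=.1); print(manip.current_tool_pos()-p,manip.current_force())
p,q=B(np.array([*CR,.044])-[0,.001,0],CRYAW); manip.servo_line(p,q,vel=.05)
p,q=B(np.array([*CR,.12])-[0,.001,0],CRYAW); manip.servo_line(p,q,vel=.1); print(manip.current_force(),manip.current_clock(),manip.current_q())
for n in('side','top'):
    im=viewer.get_image(n); cv2.imwrite(f'pics/li_{n}_full.png',im[:,:,::-1]); crop(im,*((310,170,430,290) if n=='top' else (270,160,410,280)),f'pics/li_{n}.png')
E
```

```text
[-0.0007 -0.0002 -0.0001] [-0.1009  0.2319 -1.9254]
[ 0.1315 -0.0728 -1.8866] 22.3417 [ 0.3417  0.5803 -0.7525  2.0386  1.2188  1.3282  0.6061]
```

View pics/li_side.png

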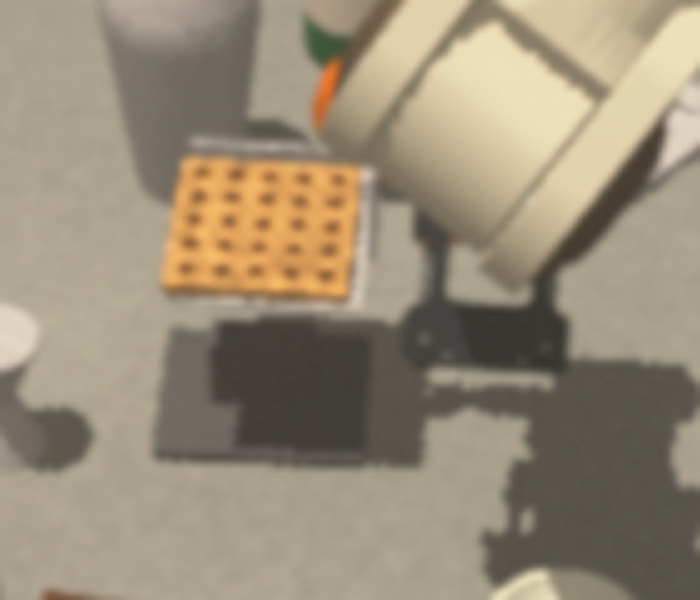

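View pics/li_top.png

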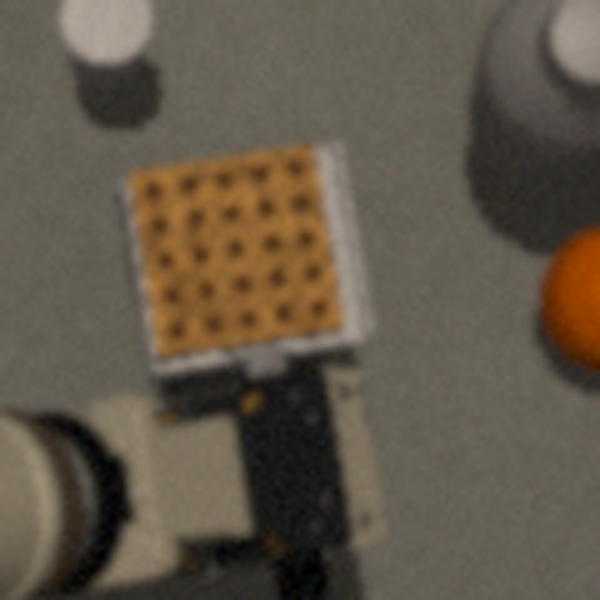

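The crispbread lies squarely on the blade. Next I plan the flip: the yaw choice, the lip clearance over the board and the joint excursions.

```bash
cat >> h.py <<'E'
TH=np.radians(104)
def flip(phi,h0,h1,dx=0,dy=0):
    r=Rt(phi,0)
    g=np.array([*BD,0])+r.apply([GX+dx,dy,0])
    o0=org_from_handle(g+[0,0,h0],phi,0,gx=GX); o1=org_from_handle(g+[0,0,h1],phi,TH,gx=GX)
    return B(o0,phi,0),B(o1,phi,TH),o0
E
python3 - <<'E'
from h import *
from scipy.spatial.transform import Slerp
for h0 in (.115,.12,.125):
    (p0,q0),(p1,q1),o0=flip(0.6,h0,.085)
    s=np.linspace(0,1,53); th=s*TH
    z=p0[2]+s*(p1[2]-p0[2]); zh=z+DB*np.cos(np.pi/4-th); lip=zh-.057*np.sin(th)-.056*np.cos(th)-.015
    hc=zh+.047*np.cos(th-np.pi/4)-.095*np.abs(np.sin(th-np.pi/4))-.015
    print(h0,'lip min',lip.min(),np.degrees(th[lip.argmin()]),'at97',lip[49],'end',lip[-1],'body',hc.min(),'dist',np.linalg.norm(p1-p0),o0)
for f in (10,25,35,45,60):
    (p0,q0),(p1,q1),o0=flip(np.radians(f),.12,.085); S=Slerp([0,1],R.from_quat([q0,q1])); Q=[]
    for s in np.linspace(0,1,5):
        j=manip.solve_ik(p0+s*(p1-p0),S(s).as_quat()); Q.append(j if j is not None else [np.nan]*7)
    Q=np.array(Q); print(f); print(Q)
E
```

```text
0.115 lip min 0.012277864461828655 60.00000000000001 at97 0.02450226891948222 end 0.02824076975584959 body 0.012775895954071859 dist 0.039512482190842066 [0.485 0.349 0.059]
0.12 lip min 0.014353763963328096 62.0 at97 0.02479073045794375 end 0.02824076975584959 body 0.012775895954071859 dist 0.04301310651535913 [0.485 0.349 0.064]
0.125 lip min 0.016308799446794933 64.00000000000001 at97 0.025079191996405292 end 0.02824076975584959 body 0.012775895954071859 dist 0.046786947061350885 [0.485 0.349 0.069]
10
[[-0.4695  0.9969 -0.9385  1.6337  0.9436  1.798   0.0225]
 [-0.2074  0.7541 -0.997   1.8603  0.8348  1.2978  0.1639]
 [ 0.1423  0.617  -1.0523  2.0653  0.6404  0.7667  0.4717]
 [ 0.5284  0.8031 -1.1555  2.1931  0.407   0.4183  0.9666]
 [ 0.7822  1.2339 -1.1422  2.1887  0.0735  0.3652  1.6694]]
25
[[-0.4533  0.9173 -0.9386  1.8109  1.0601  1.7026  0.1487]
 [-0.1407  0.7096 -1.0317  1.9588  0.9176  1.2371  0.3687]
 [ 0.2092  0.6253 -1.0594  2.0604  0.6055  0.7971  0.8197]
 [ 0.5728  0.9033 -1.1868  2.078   0.3937  0.6675  1.2672]
 [ 0.7267  1.2317 -1.1177  1.9995  0.0791  0.7275  1.7
[... 202 characters left out ...]
1 -1.1818  1.9901  0.39    0.8249  1.4447]
 [ 0.671   1.2582 -1.1195  1.8656  0.1322  0.9489  1.8417]]
45
[[-0.3942  0.8108 -0.949   2.0413  1.2487  1.5496  0.3081]
 [-0.0184  0.6601 -1.0815  2.0693  1.0349  1.1349  0.6683]
 [ 0.2882  0.6758 -1.0873  2.0189  0.6205  0.8814  1.2327]
 [ 0.5274  0.9855 -1.1694  1.8967  0.3988  0.9751  1.6036]
 [ 0.585   1.2633 -1.0917  1.7291  0.1443  1.1505  1.925 ]]
60
[[-0.3137  0.7319 -0.9562  2.1986  1.426   1.4094  0.4273]
 [ 0.0907  0.6349 -1.1141  2.1273  1.1199  1.0419  0.9198]
 [ 0.32    0.7257 -1.102   1.9658  0.652   0.9595  1.5201]
 [ 0.4527  1.0371 -1.1494  1.7517  0.4353  1.1865  1.8179]
 [ 0.4368  1.2798 -1.0466  1.5225  0.1806  1.4285  2.0511]]
```

```bash
echo 'PHI=np.radians(35); H0=.114; H1=.083' >> h.py; python3 - <<'E'
from h import *
(p0,q0),(p1,q1),o0=flip(PHI,H0,H1); t0=manip.current_clock()
p,q=B(o0+[0,0,.065],PHI); manip.servo_line(p,q,vel=.2); print(manip.current_clock()-t0)
manip.servo_line(p0,q0,vel=.1); print(manip.current_tool_pos()-p0,manip.current_clock(),manip.current_q())
for n in('side','top'):
    im=viewer.get_image(n); cv2.imwrite(f'pics/bf_{n}_full.png',im[:,:,::-1]); crop(im,*((90,200,260,360) if n=='top' else (230,310,450,480)),f'pics/bf_{n}.png')
E
```

```text
2.3583
[-0.      0.0003  0.0001] 25.6 [-0.4523  0.8562 -0.9082  1.9285  1.1407  1.6037  0.2305]
```

View pics/bf_side.png

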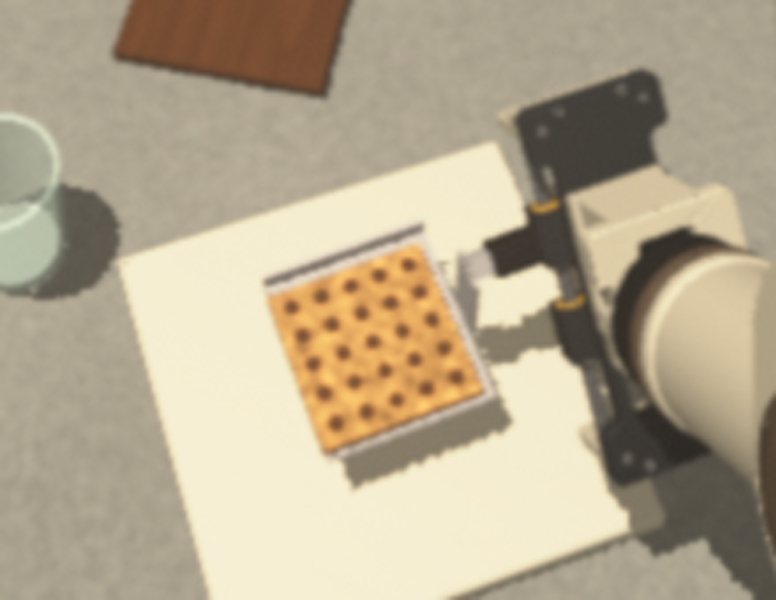

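View pics/bf_top.png

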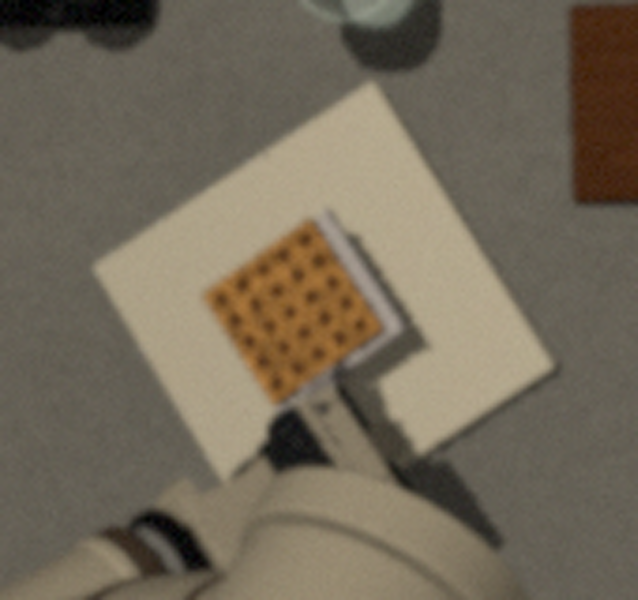

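The crispbread is centred over the board, so I do the flip.

```bash
python3 - <<'E'
from h import *
(p0,q0),(p1,q1),o0=flip(PHI,H0,H1); t0=manip.current_clock()
manip.servo_line(p1,q1,vel=np.linalg.norm(p1-p0)/1.3); print(manip.current_clock()-t0,manip.current_tool_pos()-p1, manip.current_force())
manip.sleep(.3)
for n in('side','top'):
    im=viewer.get_image(n); cv2.imwrite(f'pics/af_{n}_full.png',im[:,:,::-1]); crop(im,*((90,200,260,360) if n=='top' else (230,310,450,480)),f'pics/af_{n}.png')
E
```

```text
1.9666999999999994 [0.     0.     0.0007] [ 0.6116  0.9167 -2.6312]
```

View pics/af_side.png

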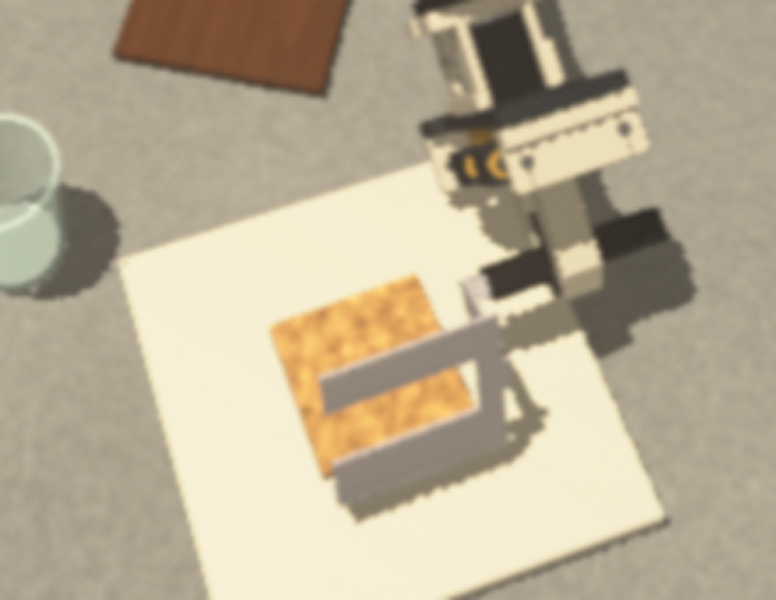

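View pics/af_top.png

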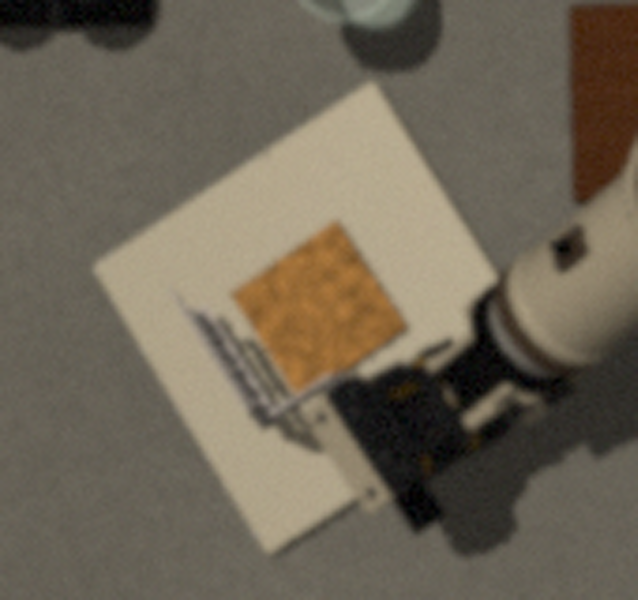

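The crispbread lies on the board with its plain side up, near the middle. I retreat and return the turner.

```bash
python3 - <<'E'
from h import *
(p0,q0),(p1,q1),o0=flip(PHI,H0,H1); t0=manip.current_clock()
manip.servo_line(p1+[0,0,.15],q1,vel=.15)
T=np.array([*TV,.012])
p,q=B(T+[0,0,.12],TY); manip.servo_line(p,q,vel=.15); print(manip.current_clock()-t0,manip.current_q(),manip.current_force())
p,q=B(T+[0,0,.010],TY); manip.servo_line(p,q,vel=.12)
f0=manip.current_force(); print(f0,manip.current_wrist_torque())
for n in('side','top'):
    im=viewer.get_image(n); cv2.imwrite(f'pics/re_{n}_full.png',im[:,:,::-1]); crop(im,*((90,170,340,360) if n=='top' else (220,230,450,480)),f'pics/re_{n}.png')
print(manip.current_clock())
E
```

```text
3.1499999999999986 [-0.014   0.7162 -0.8493  1.8349  1.0742  1.6001  0.4473] [-0.6451  0.2643 -2.2725]
[ 0.3936  0.2288 -2.2604] [ 1.2127  0.2441 -0.0275]
32.3833
```

View pics/re_side.png

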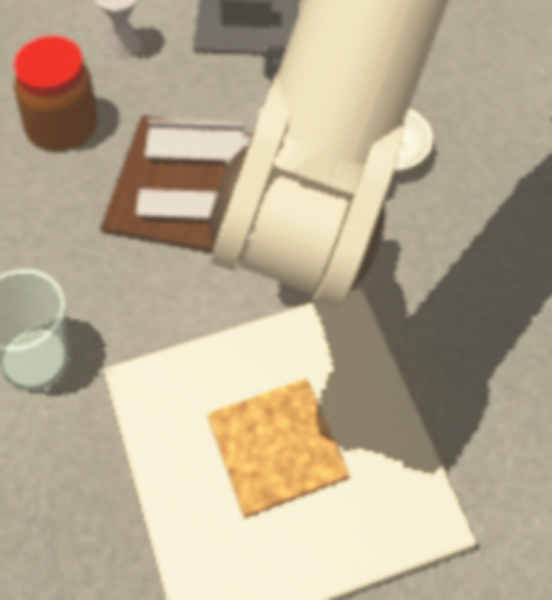

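View pics/re_top.png

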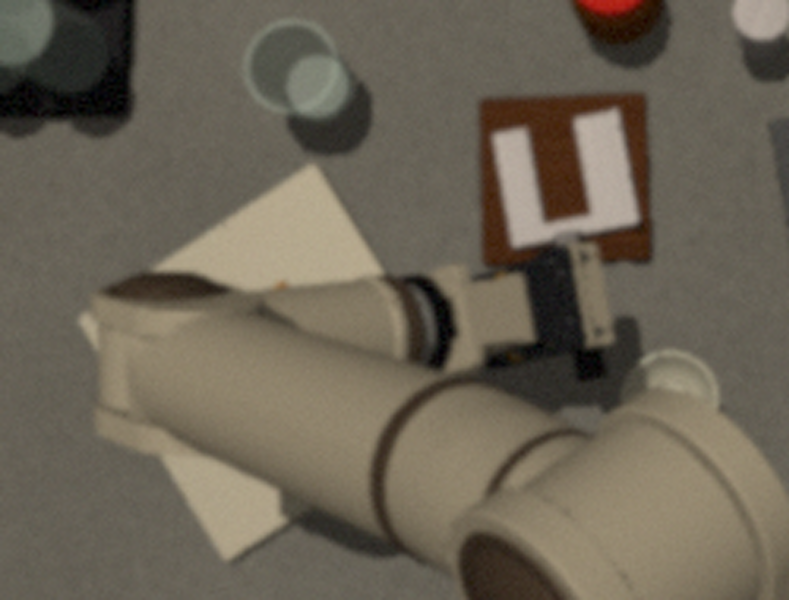

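The turner is just over the middle of the trivet. I lower it by touch, release and withdraw.

```bash
python3 - <<'E'
from h import *
f0=manip.current_force()
for z in np.arange(.0085,-.003,-.0015):
    p,q=B([*TV,.012+z],TY); manip.servo_line(p,q,vel=.02); f=manip.current_force(); print(round(z,4),f-f0)
    if f[2]-f0[2]>1.2: break
effector.open_jaws()
p,q=B([*TV,.012+z],TY,0,.12); manip.servo_line(p,q,vel=.2)
p,q=B([*TV,.15],TY,0,.2); manip.servo_line(p,q,vel=.3)
manip.movej([-.9,.3,-.6,1.7,.6,1.2,.4]) if False else None
print(manip.current_clock())
for n in('side','top'):
    im=viewer.get_image(n); cv2.imwrite(f'pics/en_{n}_full.png',im[:,:,::-1]); crop(im,*((90,140,420,330) if n=='top' else (220,200,450,480)),f'pics/en_{n}.png')
from meas import turner_top
turner_top(viewer.get_image('top'))
E
```

```text
0.0085 [ 0.8331  0.914  -0.8843]
0.007 [-0.4058 -0.2944  0.8526]
0.0055 [ 0.2982 -0.1579 -0.4413]
0.004 [ 0.0278 -1.0911 -1.5403]
0.0025 [-0.0845  0.476  -0.356 ]
0.001 [ 0.3497  0.3666 -0.0474]
-0.0005 [ 0.7385 -0.9462 -0.2782]
-0.002 [-2.6352  0.4534  7.6485]
37.2167
blade ((0.633536696434021, 0.10397949814796448), (0.09815523028373718, 0.10736298561096191), 11.635282516479492)
handle mid [0.5216 0.0832] yaw 11.243214260645678 len 0.11178673234200584 origin [0.6359 0.1059]
```

View pics/en_side.png

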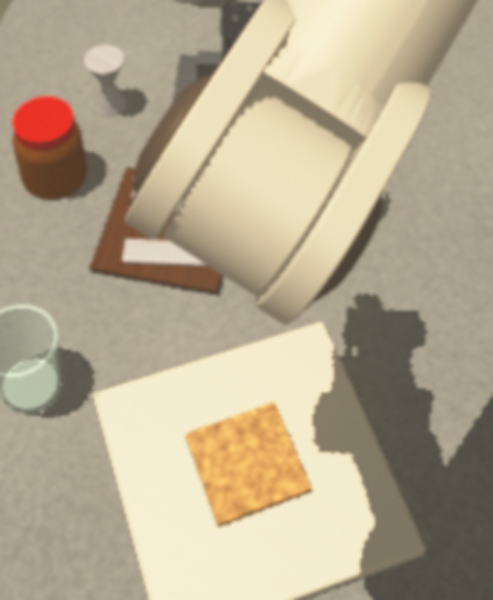

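View pics/en_top_full.png

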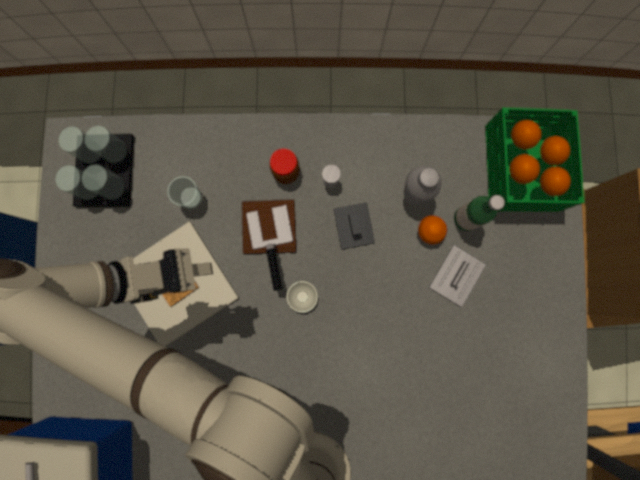

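```bash
python3 - <<'E'
from h import *
print('crisp',plane('side',[(220+249/2.143,200+464/2.143)],.024)[0], 'board axes offset',R.from_euler('z',-np.radians(33.5)).apply(plane('side',[(220+249/2.143,200+464/2.143)],.024)[0]-[*BD,0]))
p=np.array(manip.current_tool_pos())
for t in ([.36,.2,.36],[.40,.15,.38],[p[0]-.12,p[1]-.02,p[2]+.1]):
    try: manip.servo_line(t,vel=.25); break
    except manip.PlanningError as e: print(e)
im=viewer.get_image('side'); crop(im,180,60,480,480,'pics/fin.png'); crop(im,250,260,400,350,'pics/fin2.png'); print(manip.current_clock(),manip.current_force())
E
```

```text
crisp [0.4842 0.3488 0.024 ] board axes offset [-0.0008  0.0003  0.024 ]
38.15 [0.5104 0.8744 0.8188]
```

View pics/fin.png

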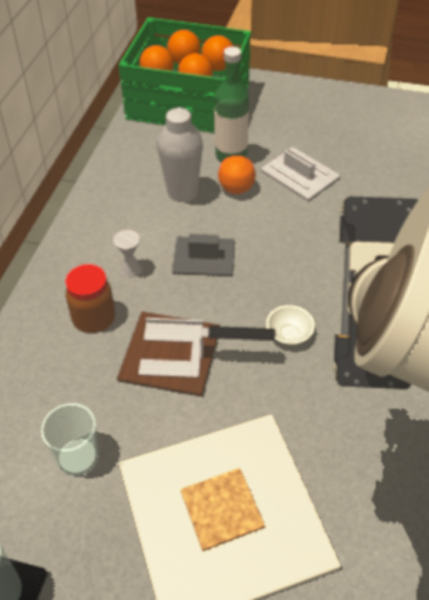

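View pics/fin2.png

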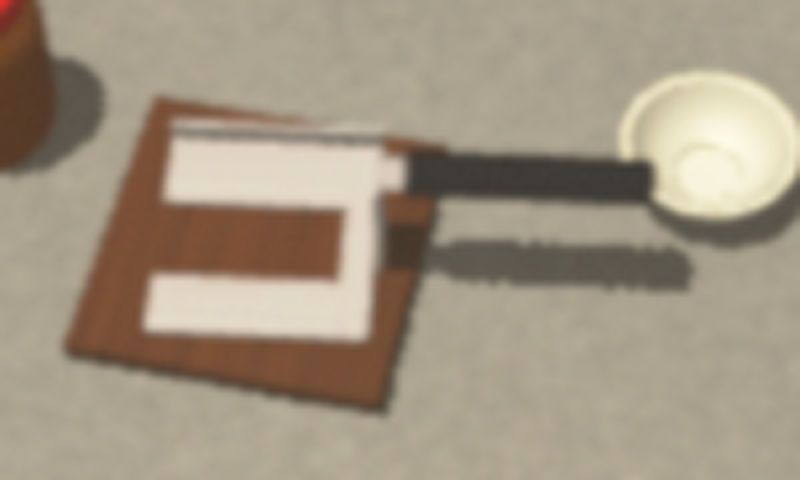

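The turner lies flat on the middle of the trivet and released. The crispbread is plain side up in the middle of the board, and the bystanders stand where they were. I hand in.

```bash
python3 - <<'E'
from bench import manip
print(manip.hand_in(),manip.current_clock())
E
```

```text
the job is handed in; nothing more can be done
the job is handed in; nothing more can be done
```

The job is done and handed in at about 38 s on the robot's clock, against the 72 s limit. I drew the turner from the drainer, laid it on the trivet and let go. I then took it again from the other side, lifted the crispbread off its stand and tipped it over above the board. Last, I laid the turner back on the trivet.

- **Crispbread:** in the last pictures it lies flat, dimpled face down, and its centre measures within about 1 mm of the board's middle.
- **Turner:** it lies level and released on the trivet, about 2 mm from the middle.
- **Surroundings:** no bystander shows any visible shift, and the arm stands clear of everything.
- **Off plan – the turn:** it took 1.97 s instead of the planned 1.3 s. That is 0.92 rad/s on average. I did not measure the peak speed, but the average is above the 0.7 rad/s needed.
- **Off plan – the blade:** its tip measured some 3–6 mm low in the grip, within measurement error. The heights I used had room for that.
- **Off plan – setting down:** the turner touched the trivet with about 8 N just before I let go.

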